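# Clamp the blank flange onto its vacuum port and latch the ring

### The arm

A 6-joint arm with a two-finger parallel gripper is mounted at the origin on a cart in front of the work surface, level with it; the furniture and walls round the work are solid. World frame = base frame: x ahead of the robot, y to its left, z up, the work surface at z = 0. Lengths are in mm, angles in rad, forces in N, time in s.
With the tool pointing down it reaches from about 275 to 750 mm from the base axis. Payload 10.2 kg.
Tool frame: the origin (TCP) lies on the front face of the gripper's body, between the roots of the fingers; the fingertips stand 73 mm ahead of it and the grasp point (between the pads) lies ctrl.grip_depth ahead of it (ctrl.grip_depth is the distance from the TCP to the grasp point, in mm); z points along the fingers, y is the direction in which the jaws open and shut (so a half turn about z gives the same grasp; the last joint's range is limited). The gripper opens to 85 mm and grips with 20 to 120 N. Pads are 22 mm wide; open, the fingers measure 114 mm over their backs; the gripper's body (76 mm by 85 mm) begins 54 mm behind the grasp point. The pads swing forward as they close: fully open they stand 13 mm farther back than shut.
Start: joints at [0.885, 0.313, 1.498, -0, 1.331, -0.223], TCP at [234.402, 469.774, 303.894] pointing down, gripper open.
Joint ranges: [-2.94, 2.94], [-0.97, 2.17], [0.19, 2.56], [-1.23, 4.37], [0.02, 3.11], [-2.88, 2.88]. Speed limits (rad/s): [2.39, 2.39, 3.01, 3.14, 3.14, 3.14].

### API

Orientations are given as a unit quaternion [w, x, y, z].
In Python, from rig import readout, capture, ctrl, nets gives the robot as it stands. The module is installed in compiled form; this text tells all that it offers.
- The arm moves only by the tool apply_moves, never from a script. Its argument "targets" is a list of rows, each a list of 4 numbers: the shift along the tool's x, y, z in cm, then the turn about the tool's z in degrees. A call has 1 to 8 rows; each row shifts and turns the commanded pose from where the row before left it, along the tool's axes as they then stand; what a row does not reach is not made up. A row lasts 1/10 s, in which the tool goes at most 50 mm and 8.59 degrees, less where a joint would pass 70% of its speed; a pose out of reach is approached as far as the arm can. A call with a gripper value outside its range is refused whole. "grip" is the finger opening in cm, from 0 to 8.54, set as the call begins (left out, the last holds). The fingers move at their own pace and stop on an object; "force" is the grip in N (left out, the last holds). Time passes only in rows, so rows that do not move let the fingers close. It gives the time, the measured TCP pose, the force and the opening at its end, in the units of the state.
- readout.sense(): the state, without advancing time (a new reading comes with each control period).
- capture(name): name is "side" or "top"; returns a dict with "img" (400x640x3 uint8, red, green, blue), "fov_y" (degrees; the focal length in pixels is half the picture's height over the tangent of half this angle, whatever the lens; pixels are square), "cx", "cy" (the principal point, pixels), "D" ([k1, k2, p1, p2, k3] as OpenCV has them; the pictures are not rectified), "eye" and "rotation" of the camera in the world. Camera axes: x right, y down, z forward; pixel columns grow to the right and rows downward; lengths in mm; the calibration is good to about 2 mm. A picture is of the moment at which its call begins. There is no depth.
- ctrl.finish_job(): hands the job in, once; it reports no verdict.
Trained networks look in the newest picture that a camera, given by its name, has taken for a name from the list of things; names that differ only in an ending like _2 or _b are one class to them, and where a whole thing is asked for, a point or a joint stands for the part that bears it (a point fixed in the world has none). Each returns a list of dicts, best first, with "score" (0 to 1); they miss things now and then, are a little off and sometimes report something else, mostly with a low value. They report only what shows in the picture. A call takes as long as a camera call.
- nets.boxes_of(camera, target): "location" ([column, row] as shares, 0 to 1, of the picture: columns of its width, rows of its height, amid what is visible of it).
The state is a dict: "time_s": time; "joints": joint angles; "dq": joint speeds; "tau": joint torques, N m; "eef_pos": TCP position; "ee_rot": TCP orientation; "force": force on the tool from outside, world axes, zero at the start; "wrist_torque": the same for the moment, N m; "grip_width": opening from 0.0 (shut) to 1.0 (fully open).
Only numpy, scipy, OpenCV 4.12 (cv2) and the standard library are available. Lean on these libraries where they do the work, as an engineer would, in place of code of your own. Each camera call takes 0.05 s, during which the arm holds its last target.

### The job

Two vacuum ports stand on the bench with their hinged clamp rings open; one of them carries the steel blank flange, pushed off-centre, the other only a yellow dust cover. On the port with the steel blank, first slide the blank home, centred under the fixed half ring, while the ring is still wide open; then swing the hinged half fully shut round both flanges, and last swing the bolt with the black knob fully into the fork to latch it. Leave the other port with its ring, bolt and yellow cover as they are, and do not shift the other things on the bench.

Things in the scene. Friction and masses are not known exactly. Their poses are not given: they have to be found in the camera images.
- blank: Loose steel blank flange (solid cap), 0.36 to 0.59 kg: disc 80 mm in diameter, 10 mm thick, with a round boss on top, 44 mm in diameter, up to 46 mm above the underside. Origin: centre of its flat underside; z up. Lies flat on the flange of either port, 18 to 30 mm off-centre to that port's open side (its -x); no spigot, slides when pushed.
- dust_cover: Loose yellow plastic dust cover, disc 78 mm in diameter, 28 mm high over all with a bar grip on top, 60 g; it lies off-centre on the port that does not carry the blank. Origin: centre of its underside.
- port_left: The left (+y) port, fixed: grey base plate 130x130x12 mm (outlet pipe behind it, to 103 mm from the axis), upright aluminium pipe with a flat round flange 80 mm in diameter, top face 76 mm above the bench, and half a clamp ring fixed round the flange's far side. Origin: on the pipe's axis at the bench; x points from the open side to the fixed half, y to the hinge pin, z up.
- port_left_seat (a point): Centre of the port flange's top face (76 mm up), where the blank's origin belongs; axes as the port's. The ring round it is a C-channel: inner radius 41.5, outer 54, from 56 to 98 mm above the bench; its upper lip (inner radius 33, underside 88 mm up) reaches over the blank's disc with 2 mm play. Pushed towards here the blank slides under it to a stop, home to 1.5 mm; the closing ring trues it up.
- port_left_hinge (a point): Point on the upright hinge pin of the swinging half ring, 66 mm from the port's axis along the port's +y, 77 mm above the bench.
- port_left_jaw (a joint): Swing of the hinged half ring about its upright pin: 0 = shut round the flanges, grows as it opens (clockwise from above); starts 1.2 to 1.55 open, stop at 1.9. Stiff hinge (0.12 N m), stays where left. Its free end has a forked ear: two 8 mm plates, 18 mm slot between, 60 to 94 mm above the bench, out to 89 mm from the port's axis.
- port_left_jaw_push (a point): Point on the outer face of the swinging half's forked ear (the face turned away from the fixed half), mid height (77 mm up) between the two plates, 139 mm from the hinge. The face is 40 mm long. With the ring shut it is at x = -18, y = -72 mm from the port's axis and faces the port's -x; both turn with the ring. Pushing here, round the hinge, shuts it.
- port_left_bolt (a joint): Swing bolt that latches the ring, on an upright pivot: 0 = in the fork's slot, along the port's -x, knob behind the fork (a stop); grows as it swings out (anticlockwise from above) to 2.2; starts 1.2 to 1.9 out. Friction 0.05 N m, stays where left. Enters the fork only with the ring shut (within about 0.03 rad); else the knob strikes the fork.
- port_left_pivot (a point): Point on the upright pivot of the swing bolt, 77 mm up, 18 mm along the port's x and 74 mm along its -y from the port's axis.
- port_left_bolt_knob (a point): Centre of the swing bolt's black round knob, 77 mm up, 55 mm from the pivot; the knob is 27 mm across and 26 mm long, along the bolt.
- port_right: The right (-y) port, fixed: grey base plate 130x130x12 mm (outlet pipe behind it, to 103 mm from the axis), upright aluminium pipe with a flat round flange 80 mm in diameter, top face 76 mm above the bench, and half a clamp ring fixed round the flange's far side. Origin: on the pipe's axis at the bench; x points from the open side to the fixed half, y to the hinge pin, z up.
- port_right_seat (a point): Centre of the port flange's top face (76 mm up), where the blank's origin belongs; axes as the port's. The ring round it is a C-channel: inner radius 41.5, outer 54, from 56 to 98 mm above the bench; its upper lip (inner radius 33, underside 88 mm up) reaches over the blank's disc with 2 mm play. Pushed towards here the blank slides under it to a stop, home to 1.5 mm; the closing ring trues it up.
- port_right_hinge (a point): Point on the upright hinge pin of the swinging half ring, 66 mm from the port's axis along the port's +y, 77 mm above the bench.
- port_right_jaw (a joint): Swing of the hinged half ring about its upright pin: 0 = shut round the flanges, grows as it opens (clockwise from above); starts 1.2 to 1.55 open, stop at 1.9. Stiff hinge (0.12 N m), stays where left. Its free end has a forked ear: two 8 mm plates, 18 mm slot between, 60 to 94 mm above the bench, out to 89 mm from the port's axis.
- port_right_jaw_push (a point): Point on the outer face of the swinging half's forked ear (the face turned away from the fixed half), mid height (77 mm up) between the two plates, 139 mm from the hinge. The face is 40 mm long. With the ring shut it is at x = -18, y = -72 mm from the port's axis and faces the port's -x; both turn with the ring. Pushing here, round the hinge, shuts it.
- port_right_bolt (a joint): Swing bolt that latches the ring, on an upright pivot: 0 = in the fork's slot, along the port's -x, knob behind the fork (a stop); grows as it swings out (anticlockwise from above) to 2.2; starts 1.2 to 1.9 out. Friction 0.05 N m, stays where left. Enters the fork only with the ring shut (within about 0.03 rad); else the knob strikes the fork.
- port_right_pivot (a point): Point on the upright pivot of the swing bolt, 77 mm up, 18 mm along the port's x and 74 mm along its -y from the port's axis.
- port_right_bolt_knob (a point): Centre of the swing bolt's black round knob, 77 mm up, 55 mm from the pivot; the knob is 27 mm across and 26 mm long, along the bolt.
- seal_ring: Bystander, loose on the bench: black rubber seal ring, 68 mm. To be left where it is.
- tape: Bystander, loose on the bench: roll of black tape, 62 mm. To be left where it is.
- spanner_17: Bystander, loose on the bench: steel spanner, 233 mm long. To be left where it is.
- torch: Bystander, loose on the bench: black torch, 119 mm long. To be left where it is.

How it is judged:
By the outcome, as a careful person would: the job done as asked, in the order asked, and still so for the second after the job is handed in, with the robot touching nothing.
It also fails if it takes over 72 s, if anything falls off the work surface, if the arm or the gripper's body presses on something with over 40 N, if the wrist force passes 120 N, or if a joint passes its speed limit or range.

## Working session

There is one attempt and no reset: what is moved stays moved. The work goes in short steps, Python scripts to look and compute and a tool call to move; the robot and the scene stay as the last step left them, time stands still between calls to the robot, and variables do not carry over. Pictures are saved under pics/ and viewed, and the job is handed in when it is done.

Besides the shell and the picture viewer there is one more tool, called after "Request:" as a command line: name --pt "numbers of a row" for each row, then --argument value for the rest. apply_moves: Moves the arm, as the interface text tells. Its arguments: {"type":"object","properties":{"targets":{"type":"array"},"grip":{"type":"number"},"force":{"type":"number"}},"required":["targets"]}

```bash
mkdir -p pics; ls; cat > h.py <<'E'
import numpy as np, cv2
from rig import readout, capture, ctrl, nets
def K(c):
    f=200/np.tan(np.radians(c["fov_y"])/2)
    return np.array([[f,0,c["cx"]],[0,f,c["cy"]],[0,0,1.]])
def R(c): 
    r=np.array(c["rotation"],float)
    if r.size==4:
        from scipy.spatial.transform import Rotation as Ro
        return Ro.from_quat([r.flat[1],r.flat[2],r.flat[3],r.flat[0]]).as_matrix()
    return r.reshape(3,3)
def ray(c,px,z):
    u=cv2.undistortPoints(np.array([[px]],float),K(c),np.array(c["D"],float))[0,0]
    d=R(c)@np.array([u[0],u[1],1]); e=np.array(c["eye"],float)
    return e+d*(z-e[2])/d[2]
def proj(c,P):
    P=np.atleast_2d(np.array(P,float)); r=R(c)
    rv=cv2.Rodrigues(r.T)[0]; t=-r.T@np.array(c["eye"],float)
    return cv2.projectPoints(P,rv,t,K(c),np.array(c["D"],float))[0][:,0]
def save(c,n,crop=None,s=1):
    im=c["img"][:,:,::-1]
    if crop: a,b,x,y=crop; im=im[b:y,a:x]
    im=cv2.resize(im,None,fx=s,fy=s,interpolation=cv2.INTER_CUBIC); cv2.imwrite("pics/%s.png"%n,im)
E
python3 - <<'E'
from h import *
for n in("top","side"):
    c=capture(n); save(c,n+"0"); print(n,c["fov_y"],c["eye"],c["rotation"],c["D"])
    for t in ["blank","dust_cover","port_left","port_right","port_left_jaw_push","port_left_bolt_knob","port_right_bolt_knob","port_left_hinge","port_left_seat","port_left_pivot","seal_ring","tape","spanner_17","torch"]:
        try:
            for d in nets.boxes_of(n,t)[:3]:
                px=[d["location"][0]*640,d["location"][1]*400]
                print(t,round(d["score"],2),np.round(px),np.round(ray(c,px,77)))
        except Exception as e: print(t,e)
print(readout.sense(), ctrl.grip_depth)
E
```

```text
pics
top 55.15471974484853 [ 481.06098912 -115.83272005 1216.78731831] [ 0.04486928 -0.70364352  0.70767849 -0.04542792] [0.02015689 0.         0.         0.         0.        ]
blank 0.85 [335. 229.] [ 545. -174.   77.]
blank 0.72 [258. 208.] [607.  58.  77.]
blank 0.35 [200. 256.] [466. 226.  77.]
dust_cover 0.84 [219. 228.] [551. 172.  77.]
port_left 0.92 [214. 212.] [598. 189.  77.]
port_right 0.93 [331. 217.] [ 581. -161.   77.]
port_right 0.7 [197. 253.] [476. 234.  77.]
port_left_jaw_push 0.58 [196. 253.] [477. 238.  77.]
port_left_bolt_knob 0.46 [257. 210.] [602.  61.  77.]
port_right_bolt_knob 0.59 [375. 215.] [ 587. -291.   77.]
port_left_hinge 0.59 [216. 217.] [584. 183.  77.]
port_left_hinge 0.35 [363. 165.] [ 740. -259.   77.]
port_left_seat 0.88 [218. 213.] [595. 176.  77.]
port_left_pivot 0.93 [218. 214.] [590. 176.  77.]
tape 0.64 [185. 176.] [708. 279.  77.]
spanner_17 0.75 [340. 166.] [ 735. -189.   77.]
torch 0.59 [455. 217.] [ 579. -529.   77.]
side 48.73781944578134 [-294.84337566 -268.4270018  1468.62086892] [-0.2280296   0.73891314 -0.60479398  0.1903526 ] [0.0
[... 892 characters left out ...]
.   77.]
{'time_s': 1.5, 'joints': array([ 8.84590311e-01,  3.12910454e-01,  1.49769006e+00,  1.45322676e-05,
        1.33103195e+00, -2.23422639e-01]), 'dq': array([ 0.00106047, -0.00138516, -0.00051868,  0.00259703, -0.00127706,
        0.00046695]), 'tau': array([-1.47841424e-04, -4.12165189e+01, -2.59899205e+01, -1.86428738e-04,
        5.50576169e-04, -1.40660399e-05]), 'eef_pos': array([234.4038615 , 469.77170044, 303.89257125]), 'ee_rot': array([-1.50837102e-05,  2.29334022e-01,  9.73347783e-01, -1.47784238e-05]), 'force': array([ 1.05148358, -0.65805258, -0.30825918]), 'wrist_torque': array([-0.03742666,  0.02759141,  0.0099199 ]), 'grip_width': 0.9996573535332451} 53.900000000000006
```

```bash
python3 - <<'E'
import cv2
for n,(a,b,x,y) in {"top":(150,130,410,310),"side":(190,140,430,290)}.items():
    im=cv2.imread(f"pics/{n}0.png")[b:y,a:x]; cv2.imwrite(f"pics/{n}0c.png",cv2.resize(im,None,fx=3,fy=3,interpolation=cv2.INTER_CUBIC))
E
```

```text
(no output)
```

View pics/top0.png

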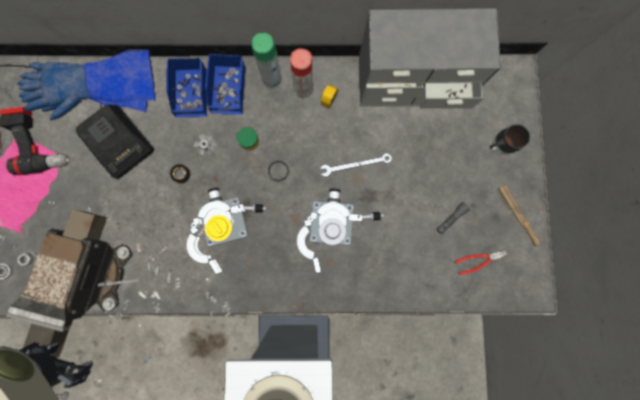

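View pics/top0c.png

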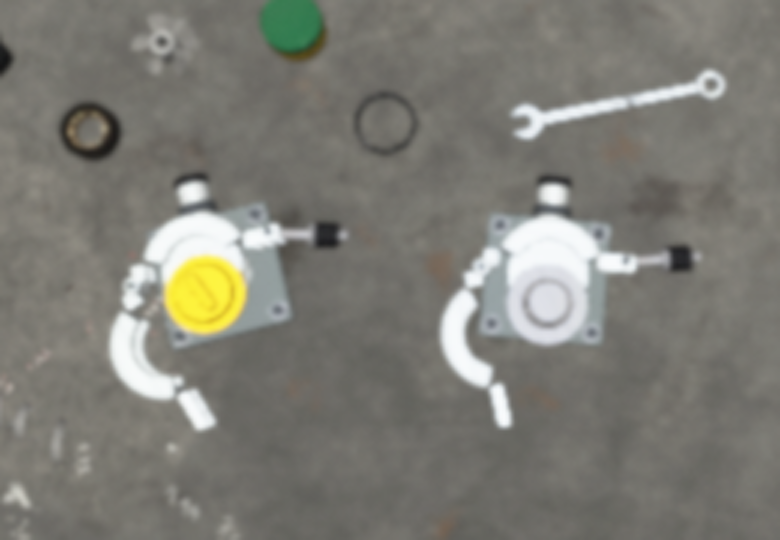

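View pics/side0c.png

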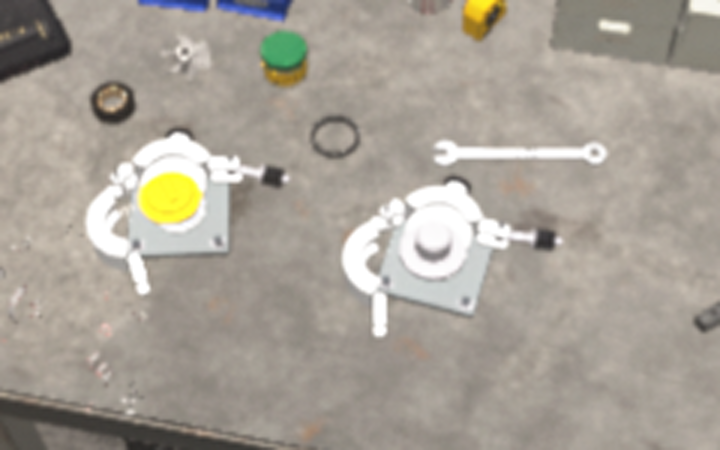

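```bash
cat > fit.py <<'E'
from h import *
from scipy.optimize import least_squares
import sys
ct=capture("top"); cs=capture("side")
def T(p): return (150+p[0]/3,130+p[1]/3)
def S(p): return (190+p[0]/3,140+p[1]/3)
obs=[(ct,T((484,337)),(-65,65,12)),(ct,T((604,344)),(-65,-65,12)),(ct,T((608,224)),(65,-65,12)),(ct,T((493,213)),(65,65,12)),
(cs,S((380,293)),(-65,65,12)),(cs,S((473,314)),(-65,-65,12)),(cs,S((493,245)),(65,-65,12))]
def W(p,L):
    c,s=np.cos(p[2]),np.sin(p[2]); L=np.atleast_2d(np.array(L,float))
    return np.c_[p[0]+c*L[:,0]-s*L[:,1],p[1]+s*L[:,0]+c*L[:,1],L[:,2]]
def res(p): return np.concatenate([proj(c,W(p,l))[0]-u for c,u,l in obs])
r=least_squares(res,[590,-165,0]); p=r.x; print(p,np.round(r.fun.reshape(-1,2),1))
for n in("top","side"):
    cc=ct if n=="top" else cs
    for t in ["blank","port_right_bolt_knob","port_right_jaw_push","port_right_jaw"]:
        print(n,t,[(round(d["score"],2),np.round(ray(cc,[d["location"][0]*640,d["location"][1]*400],77))) for d in nets.boxes_of(n,t)[:2]])
def jaw(q,L):  # clockwise: rotate -q about hinge
    L=np.atleast_2d(np.array(L,float)).copy(); d=L[:,:2]-[0,66]; c,s=np.cos(-q),np.sin(-q)
    L[:,0]=c*d[:,0]-s*d[:,1]; L[:,1]=66+s*d[:,0]+c*d[:,1]; return L
def bolt(q,r=55,z=77): 
    a=np.pi+q; return [18+r*np.cos(a),-74+r*np.sin(a),z]
q=float(sys.argv[1]);b=float(sys.argv[2]); bx,by=map(float,sys.argv[3:5])
th=np.linspace(0,2*np.pi,40)
for c,n,(a,bb,x,y),s in((ct,"top",(250,170,410,290),5),(cs,"side",(290,180,410,270),6)):
    im=cv2.resize(np.ascontiguousarray(c["img"][bb:y,a:x,::-1]),None,fx=s,fy=s,interpolation=cv2.INTER_CUBIC)
    def dr(L,col,cl=False):
        u=(proj(c,W(p,L))-[a,bb]+0.5)*s-0.5
        cv2.polylines(im,[np.int32(u)],cl,col,1)
    dr([(-65,65,12),(-65,-65,12),(65,-65,12),(65,65,12)],(0,255,255),True)
    t2=np.linspace(-np.pi/2,np.pi/2,20)
    dr([(54*np.cos(t),54*np.sin(t),98) for t in t2],(0,0,255))
    dr(jaw(q,[(-54*np.cos(t),54*np.sin(t),98) for t in t2]),(255,0,0))
    dr(jaw(q,[(-18,-52,94),(-18,-89,94)]),(0,255,0))
    dr([(bx+40*np.cos(t),by+40*np.sin(t),86) for t in th],(255,0,255))
    dr([(bx+22*np.cos(t),by+22*np.sin(t),122) for t in th],(255,0,255))
    dr([bolt(b,0),bolt(b,68)],(0,128,255)); dr([(0,66,60),(0,66,98)],(0,255,0))
    cv2.imwrite(f"pics/fit_{n}_{sys.argv[5]}.png",im)
E
python3 fit.py 1.35 1.55 -24 0 a
```

```text
[ 5.64463780e+02 -1.68192071e+02 -8.13022173e-02] [[-1.1  0.6]
 [ 0.4  1.4]
 [ 1.7  0.2]
 [-0.9  0.8]
 [-1.9 -0.7]
 [ 0.6  0.8]
 [ 2.  -4.7]]
top blank [(0.71, array([ 534., -168.,   77.])), (0.59, array([490., -90.,  77.]))]
top port_right_bolt_knob []
top port_right_jaw_push [(0.84, array([498., -90.,  77.]))]
top port_right_jaw [(0.56, array([484., -88.,  77.]))]
side blank [(0.87, array([ 530., -168.,   77.]))]
side port_right_bolt_knob [(0.42, array([ 583., -272.,   77.]))]
side port_right_jaw_push [(0.71, array([490., -95.,  77.])), (0.52, array([481., 224.,  77.]))]
side port_right_jaw [(0.7, array([508., -85.,  77.]))]
```

View pics/fit_top_a.png

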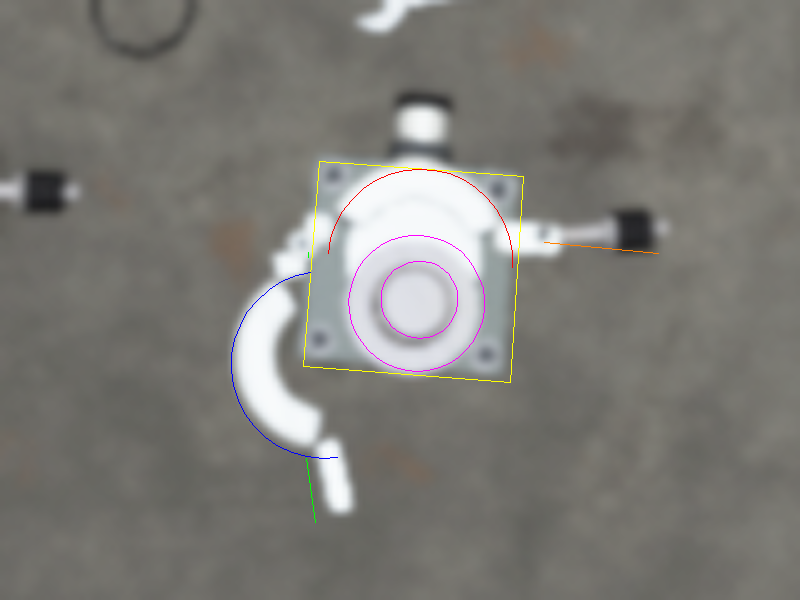

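View pics/fit_side_a.png

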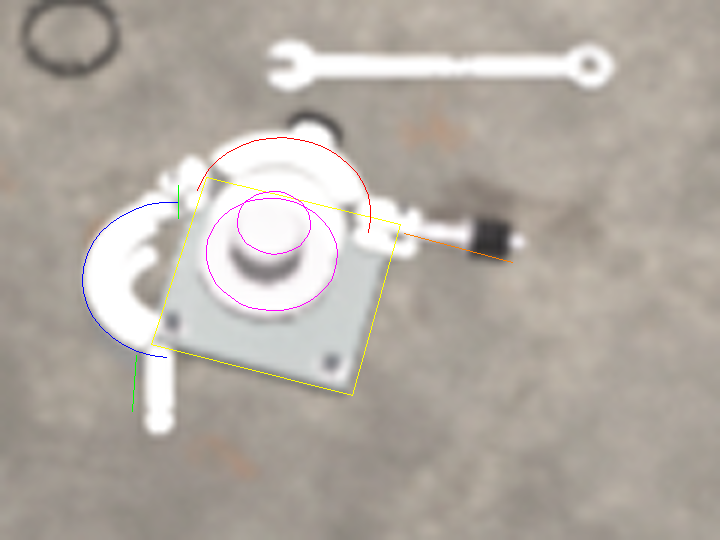

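```bash
python3 - <<'E'
import re
s=open('fit.py').read()
i=s.index('obs=[');j=s.index('def W')
s=s[:i]+'''def T(p): return (250+(p[0]+.5)/5-.5,170+(p[1]+.5)/5-.5)
def S(p): return (290+(p[0]+.5)/6-.5,180+(p[1]+.5)/6-.5)
obs=[(ct,T((311,362)),(-65,65,12)),(ct,T((507,373)),(-65,-65,12)),(ct,T((519,176)),(65,-65,12)),(ct,T((325,163)),(65,65,12)),
(cs,S((157,342)),(-65,65,12)),(cs,S((347,388)),(-65,-65,12))]
'''+s[j:]
open('fit.py','w').write(s)
E
python3 fit.py 1.2 1.75 -26 0 b
```

```text
[ 5.66823998e+02 -1.68585130e+02 -7.49822223e-02] [[-1.3  0.3]
 [ 1.   1. ]
 [ 0.9 -0.8]
 [-1.2 -1. ]
 [-0.7 -0. ]
 [ 1.2  0.6]]
top blank [(0.72, array([ 535., -166.,   77.]))]
top port_right_bolt_knob [(0.55, array([ 583., -285.,   77.]))]
top port_right_jaw_push [(0.91, array([486., -88.,  77.]))]
top port_right_jaw [(0.54, array([490., -92.,  77.])), (0.48, array([606., 188.,  77.]))]
side blank [(0.73, array([ 530., -170.,   77.])), (0.55, array([525., 159.,  77.]))]
side port_right_bolt_knob [(0.4, array([ 588., -281.,   77.]))]
side port_right_jaw_push [(0.73, array([498., -93.,  77.])), (0.3, array([ 570., -165.,   77.]))]
side port_right_jaw [(0.72, array([499., 165.,  77.])), (0.55, array([495., -84.,  77.]))]
```

View pics/fit_top_b.png

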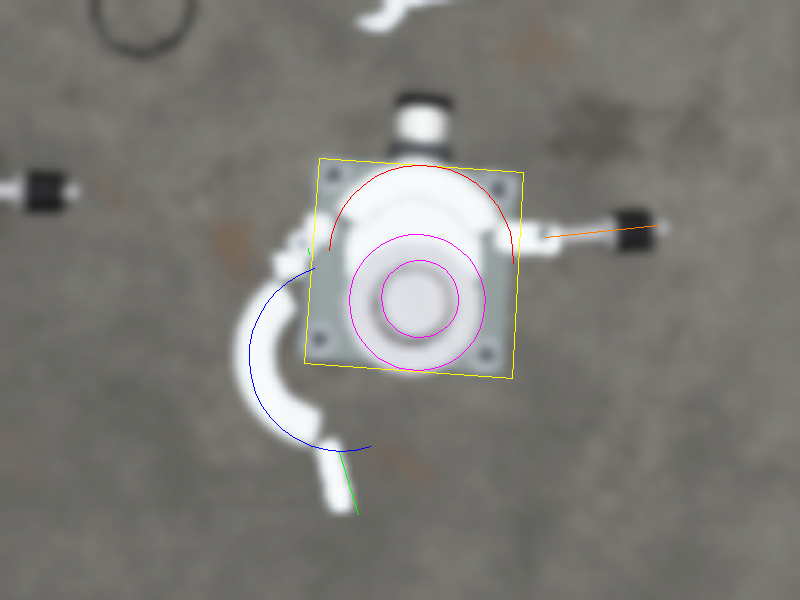

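View pics/fit_side_b.png

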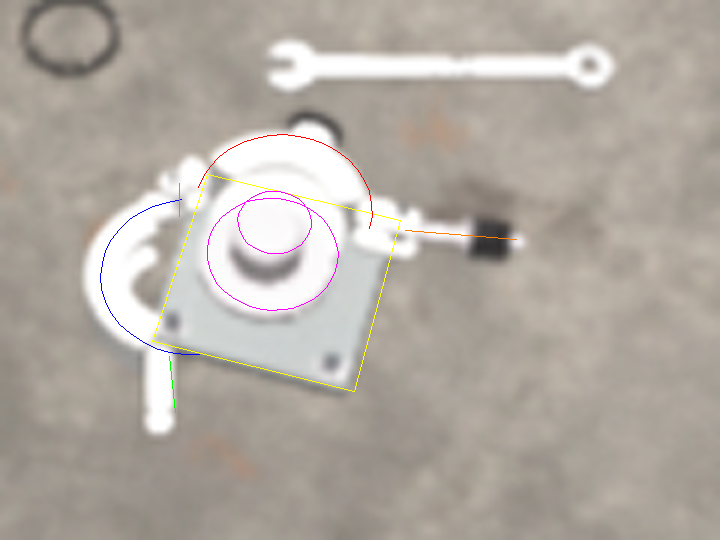

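```bash
python3 - <<'E'
s=open('fit.py').read()
i=s.index('obs=[');j=s.index('def W')
s=s[:i]+'''H=52
obs=[(ct,T((319,339)),(-1,1,13)),(ct,T((487,354)),(-1,-1,13)),(ct,T((498,189)),(1,-1,13)),(ct,T((334,175)),(1,1,13)),
(cs,S((172,321)),(-1,1,13)),(cs,S((332,361)),(-1,-1,13))]
obs2=[(ct,T((420,160)),(54,0,98)),(cs,S((272,129)),(54,0,98))]
'''+s[j:]
i=s.index('def res');j=s.index('for n in')
s=s[:i]+'''def res(p): return np.concatenate([proj(c,W(p,np.array(l)*[p[3],p[3],1]))[0]-u for c,u,l in obs]+[(proj(c,W(p,l))[0]-u)[1:] for c,u,l in obs2])
r=least_squares(res,[567,-168,0,52]); p=r.x; print(p,np.round(r.fun,1))
'''+s[j:]
i=s.index('for n in');j=s.index('def jaw')
s=s[:i]+s[j:]
open('fit.py','w').write(s)
E
python3 fit.py 1.28 1.77 -27 2 c
```

```text
[ 5.69754241e+02 -1.64954180e+02 -9.06483180e-02  5.20398926e+01] [ 0.1 -0.2 -0.3 -0.3 -0.1 -0.3 -0.1 -0.3  0.1  0.2  0.1  0.5  0.1  0.7]
```

View pics/fit_top_c.png

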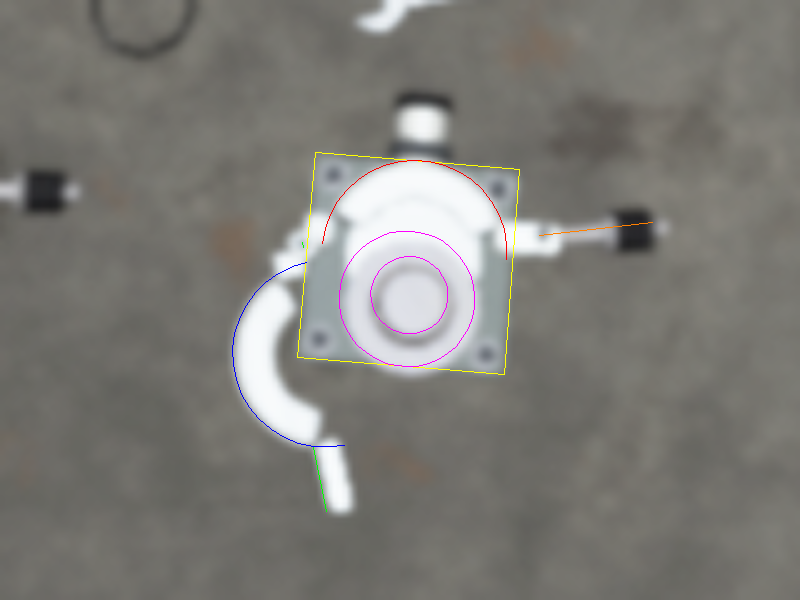

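View pics/fit_side_c.png

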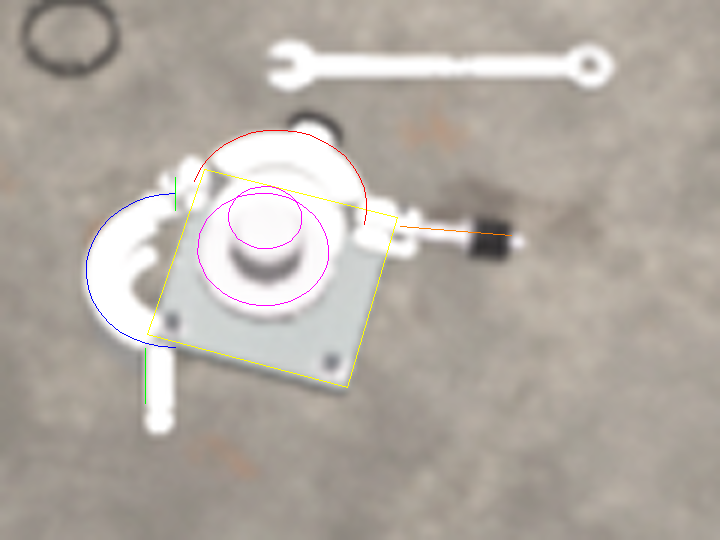

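```bash
cat > go.py <<'E'
from h import *
PX,PY,YAW=569.0,-166.5,-0.085
def l2w(x,y):
    c,s=np.cos(YAW),np.sin(YAW); return np.array([PX+c*x-s*y,PY+s*x+c*y])
def st():
    s=readout.sense(); w,x,y,z=s["ee_rot"]
    from scipy.spatial.transform import Rotation as Ro
    M=Ro.from_quat([x,y,z,w]).as_matrix(); return s,M
def loc():
    s,M=st(); d=s["eef_pos"][:2]-[PX,PY]; c,sn=np.cos(YAW),np.sin(YAW)
    print("t",round(s["time_s"],2),"local",np.round([c*d[0]+sn*d[1],-sn*d[0]+c*d[1],s["eef_pos"][2]],1),"yawerr deg",round(np.degrees(np.arctan2(M[1,1],M[0,1])-YAW-np.pi/2),2),"F",np.round(s["force"],1),"g",round(s["grip_width"],3),ctrl.grip_depth, "q",np.round(s["joints"],2))
def to(x,y,z):
    s,M=st(); t=np.r_[l2w(x,y),z]-s["eef_pos"]; print("tool cm",np.round(M.T@t/10,2))
E
python3 - <<'E'
from go import *
loc(); s,M=st(); print(M.round(3)); to(-100,0,300)
E
```

```text
t 2.6 local [-387.4  605.6  303.9] yawerr deg -21.65 F [0.5 0.2 0.1] g 1.0 53.900000000000006 q [ 0.88  0.31  1.5   0.    1.33 -0.22]
[[-0.895  0.447 -0.   ]
 [ 0.447  0.895  0.   ]
 [ 0.     0.    -1.   ]]
tool cm [-49.06 -45.68   0.39]
```

Request:
apply_moves --pt "0 0 0 -7.2" --pt "0 0 0 -7.2" --pt "0 0 0 -7.2" --pt "-2 -4 0 0" --pt "-2 -4 0 0" --pt "-2 -4 0 0" --pt "-2 -4 0 0" --pt "-2 -4 0 0" --grip 2.4 --force 30

```text
time_s: 3.4
eef_pos: [317.1, 260.3, 304.0]
ee_rot: [0.0, 0.043, 0.999, 0.0]
force: [1.7, 0.6, 0.4]
grip_width: 0.28
```

Request:
apply_moves --pt "-2 -4 0 0" --pt "-2 -4 0 0" --pt "-2 -4 0 0" --pt "-2 -4 0 0" --pt "-2 -4 0 0" --pt "-2 -4 0 0" --pt "-2 -4 0 0" --pt "-2 -4 0 0"

```text
time_s: 4.2
eef_pos: [449.2, -72.5, 304.1]
ee_rot: [0.0, 0.043, 0.999, -0.0]
force: [1.1, 0.4, 0.0]
grip_width: 0.28
```

```bash
python3 - <<'E'
from go import *
loc(); to(-100,0,200)
E
```

```text
t 4.2 local [-127.3   83.4  304.1] yawerr deg -0.07 F [1.1 0.4 0. ] g 0.28 53.900000000000006 q [-0.42  0.16  1.7   0.    1.29 -1.9 ]
tool cm [-2.74 -8.34 10.41]
```

Request:
apply_moves --pt "-0.7 -2.8 0 0" --pt "-1 -2.8 2 0" --pt "-1 -2.7 3 0" --pt "0 0 3 0" --pt "0 0 2.4 0" --pt "0 0 0 0"

```text
time_s: 4.8
eef_pos: [467.6, -155.2, 197.4]
ee_rot: [-0.003, 0.043, 0.999, 0.001]
force: [0.1, 0.9, -0.3]
grip_width: 0.282
```

```bash
python3 - <<'E'
from go import *
loc(); 
for n in("top","side"):
    c=capture(n); save(c,n+"1",(250,150,410,270) if n=="top" else (270,150,410,270),5)
    s=st()[0]; e=s["eef_pos"]; print(proj(c,[e,e-[0,0,73]]))
E
```

```text
t 4.8 local [-101.9    2.7  197.4] yawerr deg -0.07 F [ 0.1  0.9 -0.3] g 0.282 53.900000000000006 q [-0.56  0.36  1.73  0.    1.05 -2.04]
[[331.0823928  255.37300688]
 [330.06879271 255.05355942]]
[[329.18579218 221.50363075]
 [328.69799814 232.38564568]]
```

View pics/top1.png

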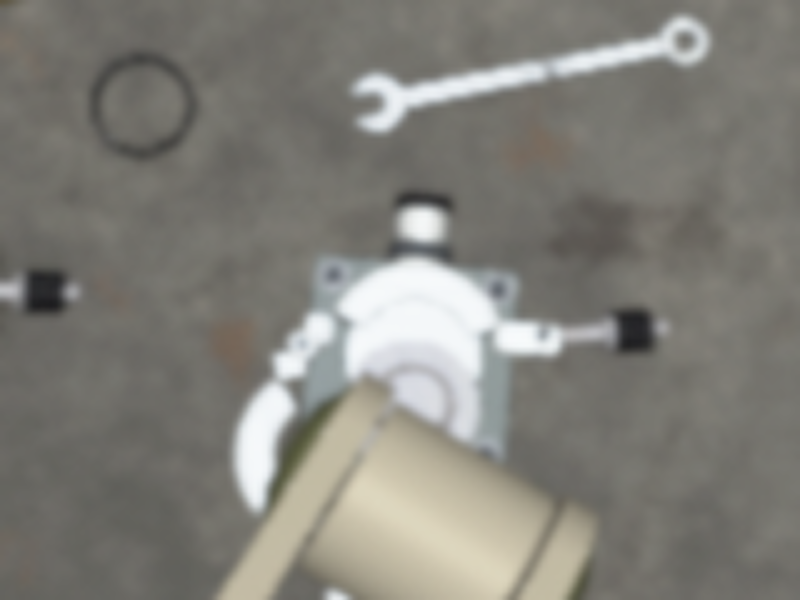

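View pics/side1.png

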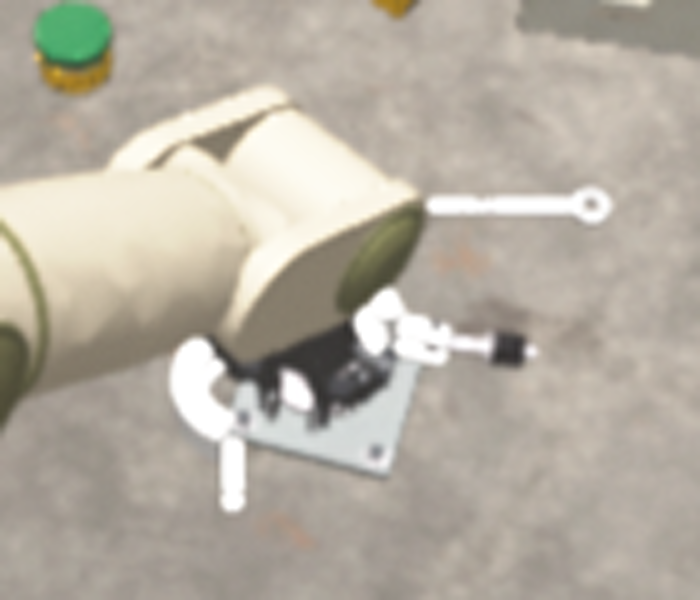

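Request:
apply_moves --pt "0 -0.3 1.0 0" --pt "0 0 1.0 0" --pt "-1 0 0 0" --pt "-1 0 0 0" --pt "-1 0 0 0" --pt "-0.5 0 0 0" --pt "-0.5 0 0 0" --pt "0 0 0 0"

```text
time_s: 5.7
eef_pos: [508.7, -162.0, 179.8]
ee_rot: [-0.0, 0.043, 0.999, 0.0]
force: [0.6, 0.8, -0.0]
grip_width: 0.283
```

```bash
python3 - <<'E'
from go import *
loc()
E
```

```text
t 5.7 local [-60.5  -0.6 179.8] yawerr deg -0.03 F [ 0.6  0.8 -0. ] g 0.283 53.900000000000006 q [-0.53  0.46  1.63  0.    1.05 -2.01]
```

Request:
apply_moves --pt "-0.3 0 0 0" --pt "-0.3 0 0 0" --pt "-0.3 0 0 0" --pt "-0.3 0 0 0" --pt "-0.3 0 0 0"

```text
time_s: 6.2
eef_pos: [523.4, -163.3, 179.8]
ee_rot: [-0.0, 0.043, 0.999, -0.0]
force: [-2.9, 0.9, 0.1]
grip_width: 0.281
```

```bash
python3 - <<'E'
from go import *
loc()
c=capture("side"); save(c,"side2",(270,150,410,270),5)
c=capture("top"); save(c,"top2",(250,150,410,270),5)
E
```

```text
t 6.2 local [-45.7  -0.7 179.8] yawerr deg -0.05 F [-2.9  0.9  0.1] g 0.281 53.900000000000006 q [-0.52  0.49  1.58 -0.    1.07 -2.  ]
```

View pics/side2.png

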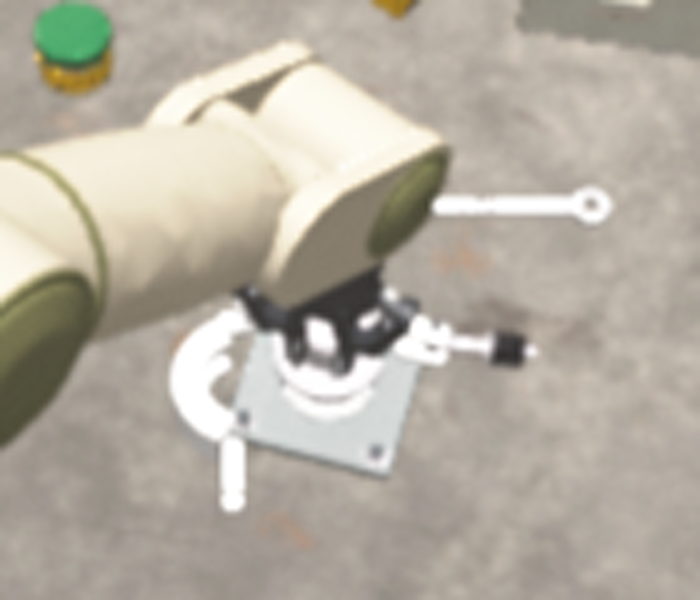

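View pics/top2.png

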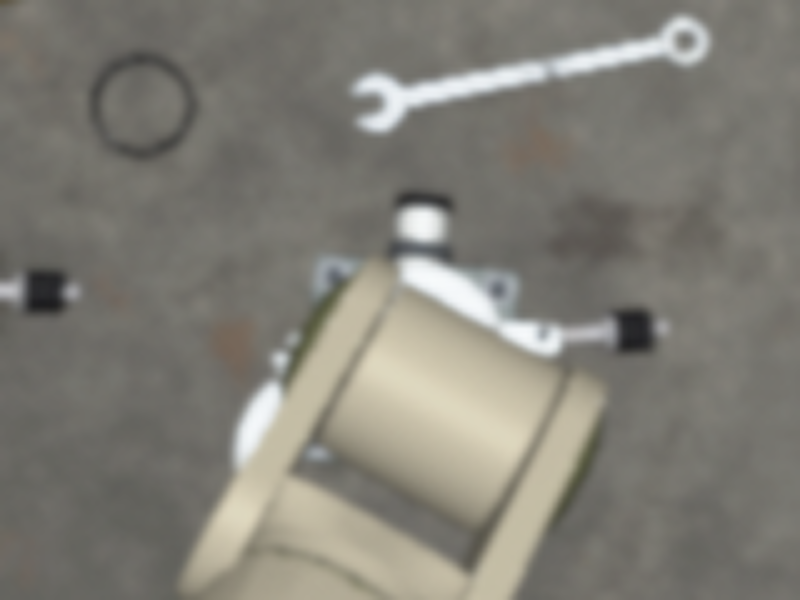

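Request:
apply_moves --pt "-0.3 0 0 0" --pt "-0.3 0 0 0" --pt "-0.3 0 0 0" --pt "-0.2 0 0 0"

```text
time_s: 6.7
eef_pos: [534.4, -164.3, 179.9]
ee_rot: [0.0, 0.043, 0.999, -0.0]
force: [-2.9, 0.3, -0.5]
grip_width: 0.282
```

Request:
apply_moves --pt "-0.2 0 0 0" --pt "-0.2 0 0 0"

```text
time_s: 6.9
eef_pos: [538.3, -164.6, 179.9]
ee_rot: [-0.0, 0.043, 0.999, 0.0]
force: [-2.8, 0.2, -0.2]
grip_width: 0.279
```

Request:
apply_moves --pt "-0.2 0 0 0"

```text
time_s: 7.0
eef_pos: [540.0, -164.5, 179.8]
ee_rot: [-0.001, 0.043, 0.999, 0.0]
force: [-8.4, 4.1, 2.8]
grip_width: 0.282
```

```bash
python3 - <<'E'
from go import *
loc()
E
```

```text
t 7.0 local [-29.1  -0.4 179.8] yawerr deg -0.04 F [-8.4  4.1  2.8] g 0.282 53.900000000000006 q [-0.5   0.52  1.53  0.    1.09 -1.99]
```

Request:
apply_moves --pt "-0.1 0 0 0" --pt "0 0 0 0"

```text
time_s: 7.2
eef_pos: [540.5, -164.2, 179.7]
ee_rot: [-0.002, 0.043, 0.999, 0.001]
force: [-8.8, 4.3, 3.6]
grip_width: 0.281
```

Request:
apply_moves --pt "-0.1 0 0 0" --pt "0 0 0 0"

```text
time_s: 7.4
eef_pos: [541.1, -164.1, 179.7]
ee_rot: [-0.002, 0.043, 0.999, 0.001]
force: [-12.1, 4.7, 5.2]
grip_width: 0.278
```

```bash
python3 - <<'E'
from go import *
loc()
E
```

```text
t 7.4 local [-2.800e+01  1.000e-01  1.797e+02] yawerr deg -0.03 F [-12.1   4.7   5.2] g 0.278 53.900000000000006 q [-0.5   0.53  1.53  0.    1.09 -1.99]
```

Request:
apply_moves --pt "1 0 0 0" --pt "3 0 0 0" --pt "4 2 -1 0" --pt "4 3.5 0 0" --pt "0 3 0 0" --pt "0 0 0 0" --grip 0

```text
time_s: 8.0
eef_pos: [432.0, -70.0, 190.6]
ee_rot: [0.001, 0.042, 0.999, -0.0]
force: [0.1, 0.4, 0.4]
grip_width: 0.0
```

```bash
sed -i 's/c,n,(a,bb,x,y),s in((ct,"top",(250,170,410,290),5),(cs,"side",(290,180,410,270),6))/c,n,(a,bb,x,y),s in((ct,"top",(250,170,410,290),5),(cs,"side",(290,180,410,270),6))/; s/^def jaw/p=[569.0,-166.5,-0.085]\ndef jaw/' fit.py; python3 fit.py 1.27 1.74 0 0 d; python3 - <<'E'
from go import *
loc(); to(-145,68,142)
E
```

```text
[ 5.69754241e+02 -1.64954180e+02 -9.06483180e-02  5.20398926e+01] [ 0.1 -0.2 -0.3 -0.3 -0.1 -0.3 -0.1 -0.3  0.1  0.2  0.1  0.5  0.1  0.7]
t 8.1 local [-143.7   82.3  190.5] yawerr deg 0.02 F [-0.  -0.4  0.1] g 0.004 53.900000000000006 q [-0.43  0.26  1.9   0.    0.98 -1.92]
tool cm [ 0.14 -1.42  4.85]
```

View pics/fit_top_d.png

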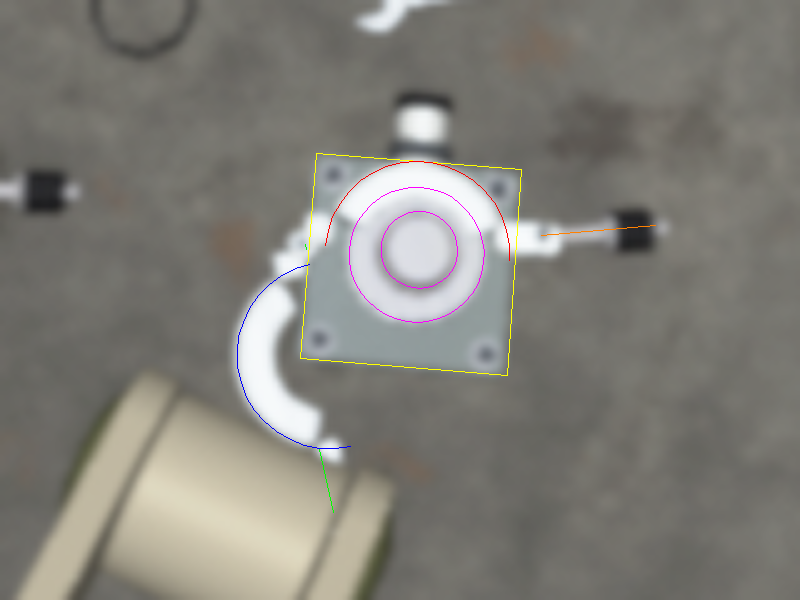

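View pics/fit_side_d.png

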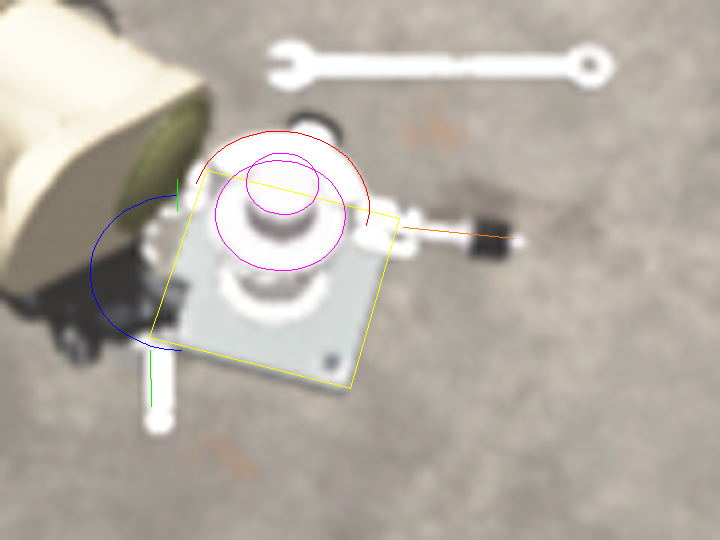

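Request:
apply_moves --pt "0 0 2.5 0" --pt "0 0 2.4 0" --pt "0 -0.7 0 0" --pt "0 -0.7 0 0" --pt "0 -0.5 0 0" --pt "0 0 0 0"

```text
time_s: 8.7
eef_pos: [430.9, -92.3, 141.8]
ee_rot: [0.001, 0.044, 0.999, -0.0]
force: [-0.1, -0.4, 0.2]
grip_width: 0.002
```

```bash
cat >> go.py <<'E'
def jawc(q,extra=0,r=138):
    # probe centre (local) at jaw angle q
    c,s=np.cos(q),np.sin(q)
    v=np.array([c*-18+s*-r,s*18+c*-r]); n=np.array([-c,s]); h=11*c+14.5*s
    return np.array([0,66])+v+n*(h+extra)
def boltc(q,extra=0,r=57):
    a=np.pi+q; u=np.array([np.cos(a),np.sin(a)]); n=np.array([-np.sin(a),np.cos(a)])
    h=11*abs(n[0])+14.5*abs(n[1])
    return np.array([18,-74])+r*u+n*(13.5+h+extra)
E
python3 - <<'E'
from go import *
loc()
P=[jawc(q) for q in np.arange(1.3,-.01,-.1)]
for q,p in zip(np.arange(1.3,-.01,-.1),P): print(round(q,2),p.round(1))
E
```

```text
t 8.7 local [-143.9   62.2  141.8] yawerr deg -0.12 F [-0.1 -0.4  0.2] g 0.002 53.900000000000006 q [-0.48  0.35  1.94 -0.    0.86 -1.96]
1.3 [-142.3   62.7]
1.2 [-141.5   49.1]
1.1 [-139.3   35.4]
1.0 [-135.7   21.9]
0.9 [-130.6    8.6]
0.8 [-124.1   -4.3]
0.7 [-116.2  -16.5]
0.6 [-107.  -28.]
0.5 [-96.5 -38.5]
0.4 [-84.9 -48. ]
0.3 [-72.1 -56.1]
0.2 [-58.4 -63. ]
0.1 [-44.  -68.3]
-0.0 [-29. -72.]
```

Request:
apply_moves --pt "-0.1 -0.7 0 0" --pt "-0.1 -0.6 0 0" --pt "-0.1 -0.7 0 0" --pt "-0.1 -0.7 0 0" --pt "-0.2 -0.7 0 0" --pt "-0.2 -0.6 0 0" --pt "-0.2 -0.7 0 0" --pt "-0.3 -0.7 0 0"

```text
time_s: 9.5
eef_pos: [438.8, -146.6, 140.8]
ee_rot: [-0.0, 0.043, 0.999, 0.0]
force: [-0.3, 1.4, 0.5]
grip_width: 0.002
```

```bash
python3 - <<'E'
from go import *
loc()
c=capture("side"); save(c,"side3",(270,150,410,270),5)
E
```

```text
t 9.5 local [-131.4    8.7  140.8] yawerr deg -0.05 F [-0.3  1.4  0.5] g 0.002 53.900000000000006 q [-0.58  0.39  1.87 -0.    0.88 -2.06]
```

View pics/side3.png

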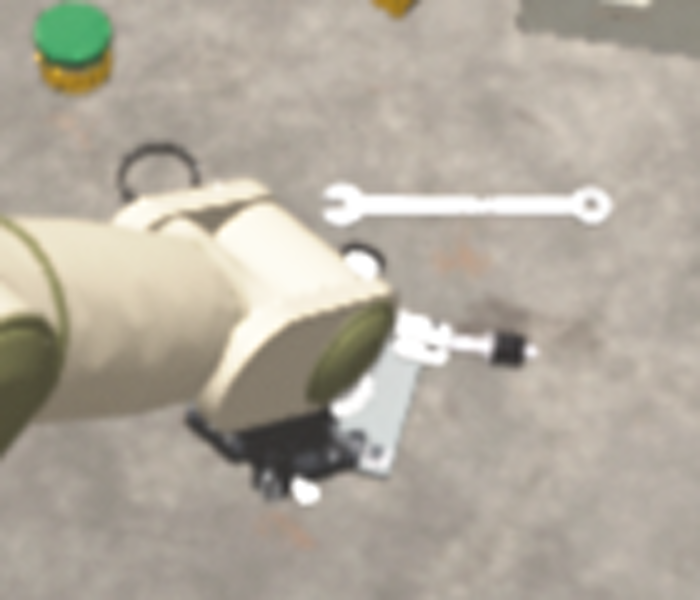

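Request:
apply_moves --pt "-0.3 -0.7 0 0" --pt "-0.4 -0.6 0 0" --pt "-0.4 -0.6 0 0" --pt "-0.4 -0.6 0 0" --pt "-0.5 -0.6 0 0" --pt "-0.4 -0.6 0 0" --pt "-0.5 -0.5 0 0" --pt "-0.6 -0.5 0 0"

```text
time_s: 10.35
eef_pos: [469.9, -196.4, 140.9]
ee_rot: [-0.0, 0.043, 0.999, 0.0]
force: [-0.4, 1.2, 0.1]
grip_width: 0.002
```

Request:
apply_moves --pt "-0.6 -0.5 0 0" --pt "-0.6 -0.5 0 0" --pt "-0.6 -0.4 0 0" --pt "-0.7 -0.4 0 0" --pt "-0.7 -0.3 0 0" --pt "-0.7 -0.4 0 0"

```text
time_s: 10.95
eef_pos: [506.9, -224.4, 140.9]
ee_rot: [-0.0, 0.043, 0.999, 0.0]
force: [-0.5, 1.1, -0.4]
grip_width: 0.0
```

```bash
python3 - <<'E'
from go import *
loc()
E
```

```text
t 10.95 local [-57.  -62.9 140.9] yawerr deg -0.03 F [-0.5  1.1 -0.4] g 0.0 53.900000000000006 q [-0.63  0.55  1.6  -0.    0.99 -2.11]
```

Request:
apply_moves --pt "-0.6 -0.3 0 0" --pt "-0.6 -0.2 0 0" --pt "-0.5 -0.2 0 0" --pt "-0.5 -0.1 0 0"

```text
time_s: 11.35
eef_pos: [527.9, -234.2, 140.9]
ee_rot: [-0.0, 0.043, 0.999, 0.0]
force: [-0.6, 1.3, 0.1]
grip_width: 0.0
```

Request:
apply_moves --pt "-0.3 -0.1 0 0" --pt "-0.2 0 0 0"

```text
time_s: 11.55
eef_pos: [532.5, -235.6, 140.9]
ee_rot: [-0.0, 0.043, 0.999, -0.0]
force: [-9.7, -0.6, 3.2]
grip_width: 0.004
```

Request:
apply_moves --pt "-0.2 0 0 0" --pt "0 0 0 0"

```text
time_s: 11.75
eef_pos: [532.9, -235.7, 140.9]
ee_rot: [-0.003, 0.043, 0.999, 0.0]
force: [-12.4, -0.2, 6.7]
grip_width: -0.002
```

```bash
python3 - <<'E'
from go import *
loc()
E
```

```text
t 11.75 local [-30.1 -72.  140.9] yawerr deg -0.03 F [-12.4  -0.2   6.7] g -0.002 53.900000000000006 q [-0.62  0.61  1.5  -0.    1.04 -2.1 ]
```

Request:
apply_moves --pt "-0.3 0 0 0" --pt "0 0 0 0"

```text
time_s: 11.95
eef_pos: [533.6, -235.8, 140.7]
ee_rot: [-0.007, 0.043, 0.999, 0.001]
force: [-31.7, 0.5, 16.1]
grip_width: -0.001
```

Request:
apply_moves --pt "-0.3 0 0 0" --pt "0 0 0 0"

```text
time_s: 12.15
eef_pos: [534.3, -236.0, 140.6]
ee_rot: [-0.01, 0.042, 0.999, 0.002]
force: [-49.0, 0.6, 25.4]
grip_width: -0.0
```

```bash
python3 - <<'E'
from go import *
loc()
E
```

```text
t 12.15 local [-28.6 -72.2 140.6] yawerr deg 0.01 F [-49.    0.6  25.4] g -0.0 53.900000000000006 q [-0.61  0.62  1.49 -0.01  1.06 -2.1 ]
```

Request:
apply_moves --pt "1 0 0 0" --pt "3 0 0 0" --pt "4 0 -2 0" --pt "4 0 -3 0" --pt "4 0 -3 0" --pt "0 0 0 0"

```text
time_s: 12.75
eef_pos: [379.2, -222.6, 224.5]
ee_rot: [0.002, 0.044, 0.999, -0.002]
force: [0.7, 0.1, -0.4]
grip_width: 0.0
```

```bash
python3 fit.py 0 1.74 0 0 e; python3 - <<'E'
from go import *
loc()
E
```

```text
[ 5.69754241e+02 -1.64954180e+02 -9.06483180e-02  5.20398926e+01] [ 0.1 -0.2 -0.3 -0.3 -0.1 -0.3 -0.1 -0.3  0.1  0.2  0.1  0.5  0.1  0.7]
t 12.85 local [-182.5  -71.9  221.6] yawerr deg -0.1 F [-0.   0.5 -0.1] g 0.001 53.900000000000006 q [-0.8   0.22  1.85  0.    1.07 -2.28]
```

View pics/fit_top_e.png

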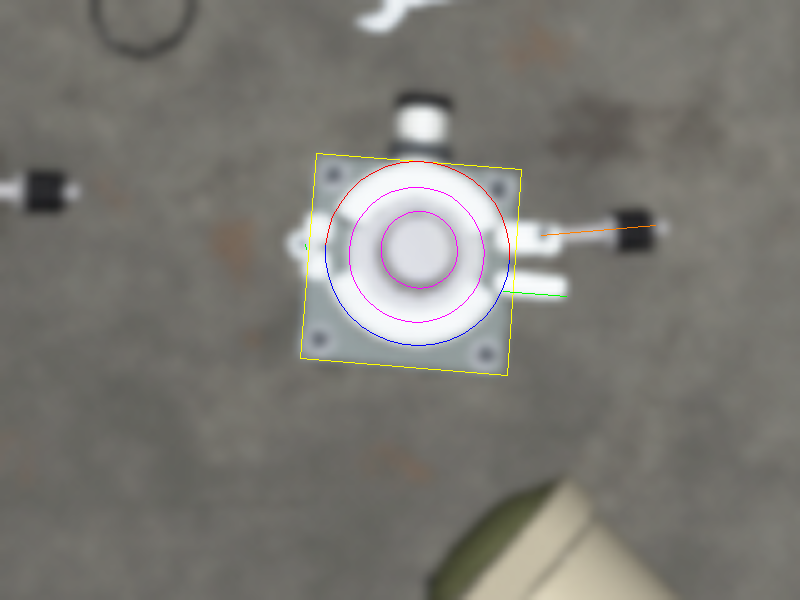

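View pics/fit_side_e.png

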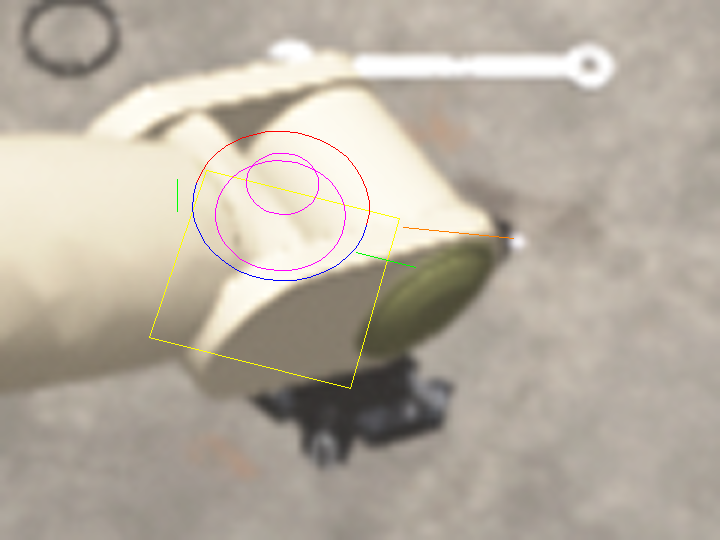

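```bash
python3 - <<'E'
from go import *
c=capture("top")
w=ray(c,T:=(250+(634.5)/5-.5,170+230.5/5-.5),77); d=w[:2]-[PX,PY]; cc,s=np.cos(YAW),np.sin(YAW); l=np.array([cc*d[0]+s*d[1],-s*d[0]+cc*d[1]]); print("knob local",l)
v=l-[18,-74]; print("r,q",np.hypot(*v),np.arctan2(v[1],v[0])+np.pi)
to(*boltc(1.75,18),222)
print(boltc(1.75,18))
for q in np.arange(1.8,-.01,-.15): print(round(q,2),boltc(q).round(1))
E
```

```text
knob local [  25.7290637 -128.6141715]
r,q 55.158373381908575 1.711383924303903
tool cm [-25.46  -5.    -0.11]
[  72.34927268 -122.08245145]
1.8 [  57.7 -123.3]
1.65 [  48.  -128.8]
1.5 [  39.4 -132.7]
1.35 [  32.3 -135.6]
1.2 [  24.4 -137.6]
1.05 [  15.9 -138.5]
0.9 [   7. -138.]
0.75 [  -2.2 -136. ]
0.6 [ -11.2 -132.3]
0.45 [ -19.7 -127. ]
0.3 [ -27.4 -120.1]
0.15 [ -34.  -111.7]
0.0 [ -39. -102.]
```

Request:
apply_moves --pt "-4.3 -0.9 0 0" --pt "-4.3 -0.9 0 0" --pt "-4.3 -0.9 0 0" --pt "-4.3 -0.9 0 0" --pt "-4.3 -0.9 0 0" --pt "-4.0 -0.8 0 0" --pt "0 0 0 0"

```text
time_s: 13.6
eef_pos: [634.2, -297.1, 216.1]
ee_rot: [-0.001, 0.042, 0.999, 0.001]
force: [-0.7, -0.4, -1.2]
grip_width: -0.002
```

```bash
python3 - <<'E'
from go import *
loc()
E
```

```text
t 13.6 local [  76.  -124.6  216.1] yawerr deg 0.07 F [-0.7 -0.4 -1.2] g -0.002 53.900000000000006 q [-0.6   0.78  0.98  0.    1.38 -2.09]
```

Request:
apply_moves --pt "0 0 2 0" --pt "0 0 2.5 0" --pt "0 0 2.5 0" --pt "0.0 -0.3 0.4 0" --pt "-1 0 0 0" --pt "-0.6 0 0 0" --pt "0 0 0 0"

```text
time_s: 14.3
eef_pos: [646.9, -301.3, 147.2]
ee_rot: [0.0, 0.043, 0.999, -0.0]
force: [-0.4, -0.1, -0.4]
grip_width: 0.004
```

```bash
python3 - <<'E'
from go import *
loc()
E
```

```text
t 14.3 local [  89.  -127.7  147.2] yawerr deg -0.01 F [-0.4 -0.1 -0.4] g 0.004 53.900000000000006 q [-0.6   0.87  1.    0.    1.27 -2.09]
```

Request:
apply_moves --pt "0 0 0 0"

```text
time_s: 14.4
eef_pos: [646.2, -301.4, 147.1]
ee_rot: [0.0, 0.043, 0.999, -0.0]
force: [0.6, -0.3, 0.3]
grip_width: 0.003
```

```bash
python3 - <<'E'
from go import *
loc(); to(54,-127,141)
c=capture("top"); save(c,"top4",(250,170,410,290),5)
c=capture("side"); save(c,"side4",(290,150,410,270),5)
E
```

```text
t 14.4 local [  88.4 -127.8  147.1] yawerr deg -0.03 F [ 0.6 -0.3  0.3] g 0.003 53.900000000000006 q [-0.6   0.87  1.   -0.    1.27 -2.09]
tool cm [3.44 0.08 0.61]
```

View pics/side4.png

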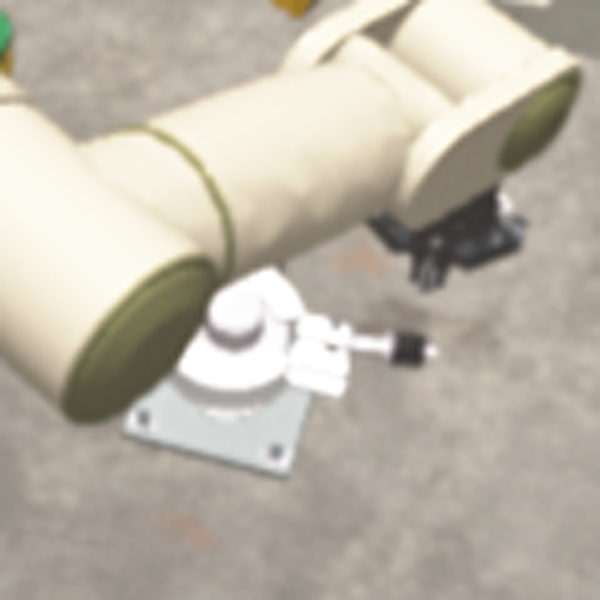

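View pics/top4.png

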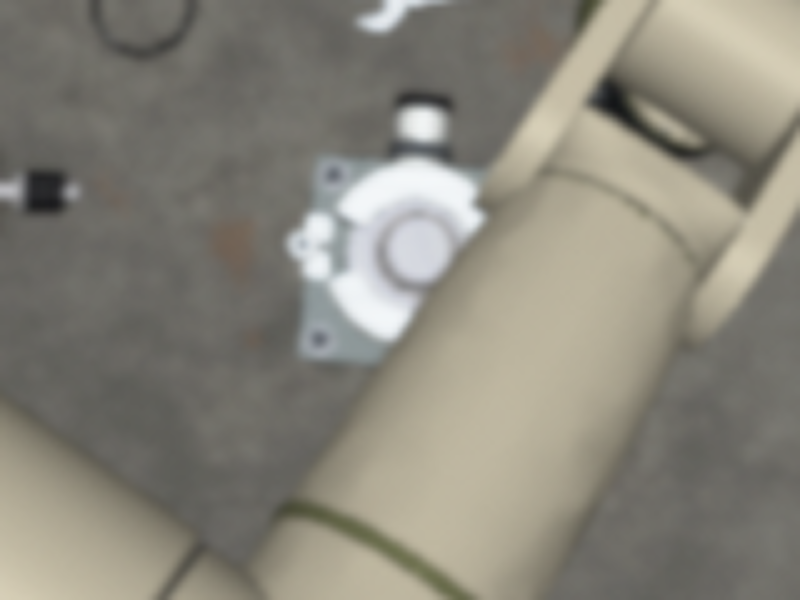

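Request:
apply_moves --pt "1 0 0.4 0" --pt "1 0 0.3 0" --pt "1 0 0 0" --pt "0.4 0 0 0" --pt "0 0 0 0"

```text
time_s: 15.0
eef_pos: [612.1, -298.6, 140.3]
ee_rot: [0.0, 0.043, 0.999, -0.0]
force: [-0.2, 0.0, 0.8]
grip_width: -0.0
```

```bash
python3 - <<'E'
from go import *
loc()
E
```

```text
t 15.0 local [  54.2 -128.   140.3] yawerr deg -0.06 F [-0.2  0.   0.8] g -0.0 53.900000000000006 q [-0.63  0.8   1.15 -0.    1.19 -2.11]
```

Request:
apply_moves --pt "0.6 -0.1 0 0" --pt "0.4 -0.2 0 0" --pt "0.5 -0.2 0 0" --pt "0.7 -0.3 0 0" --pt "0.4 -0.1 0 0" --pt "0.4 -0.1 0 0" --pt "0.4 -0.1 0 0" --pt "0.4 0 0 0"

```text
time_s: 15.8
eef_pos: [573.2, -306.3, 139.9]
ee_rot: [0.0, 0.043, 0.999, -0.0]
force: [1.8, -0.0, -0.0]
grip_width: -0.001
```

```bash
python3 - <<'E'
from go import *
loc()
c=capture("side"); save(c,"side5",(290,150,410,270),5)
E
```

```text
t 15.8 local [  16.1 -139.   139.9] yawerr deg -0.05 F [ 1.8 -0.  -0. ] g -0.001 53.900000000000006 q [-0.67  0.74  1.27 -0.    1.13 -2.16]
```

View pics/side5.png

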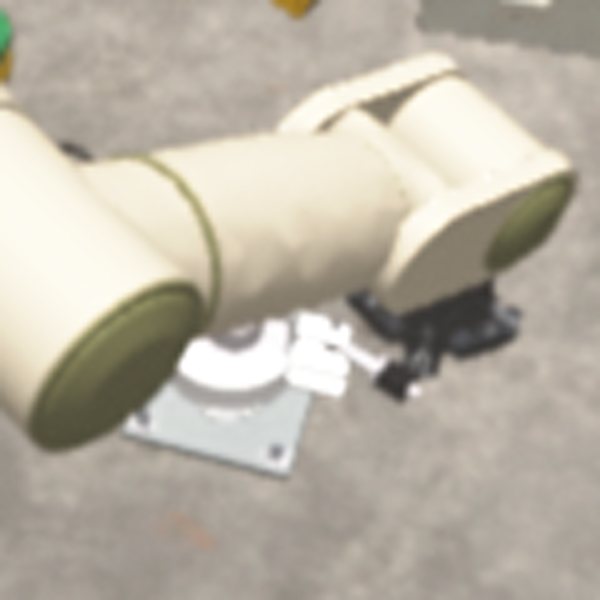

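Knob (side picture ≈ (398,382) in the 5x crop) is being swept by the fingers. Continue along the arc.

Request:
apply_moves --pt "0.45 0 0 0" --pt "0.45 0.1 0 0" --pt "0.45 0.1 0 0" --pt "0.45 0.1 0 0" --pt "0.45 0.2 0 0" --pt "0.45 0.2 0 0" --pt "0.4 0.2 0 0" --pt "0.45 0.3 0 0"

```text
time_s: 16.65
eef_pos: [538.9, -291.1, 139.9]
ee_rot: [0.0, 0.043, 0.999, -0.0]
force: [0.7, -0.6, 1.0]
grip_width: -0.001
```

```bash
python3 - <<'E'
from go import *
loc()
E
```

```text
t 16.65 local [ -19.5 -126.7  139.9] yawerr deg -0.05 F [ 0.7 -0.6  1. ] g -0.001 53.900000000000006 q [-0.69  0.66  1.4  -0.    1.07 -2.17]
```

Request:
apply_moves --pt "0.4 0.3 0 0" --pt "0.4 0.35 0 0" --pt "0.35 0.4 0 0" --pt "0.35 0.45 0 0" --pt "0.3 0.45 0 0" --pt "0.2 0.3 0 0"

```text
time_s: 17.25
eef_pos: [520.9, -266.6, 139.9]
ee_rot: [-0.0, 0.043, 0.999, 0.0]
force: [0.8, -1.2, -0.5]
grip_width: 0.003
```

Request:
apply_moves --pt "0 0.2 0 0" --pt "0 0.1 0 0"

```text
time_s: 17.45
eef_pos: [521.4, -263.9, 139.9]
ee_rot: [-0.0, 0.043, 0.999, -0.0]
force: [-0.8, -1.8, -0.3]
grip_width: -0.001
```

```bash
python3 - <<'E'
from go import *
loc()
c=capture("side"); save(c,"side6",(290,150,410,270),5)
E
```

```text
t 17.45 local [ -39.2 -101.1  139.9] yawerr deg -0.04 F [-0.8 -1.8 -0.3] g -0.001 53.900000000000006 q [-0.67  0.61  1.5  -0.    1.03 -2.15]
```

View pics/side6.png

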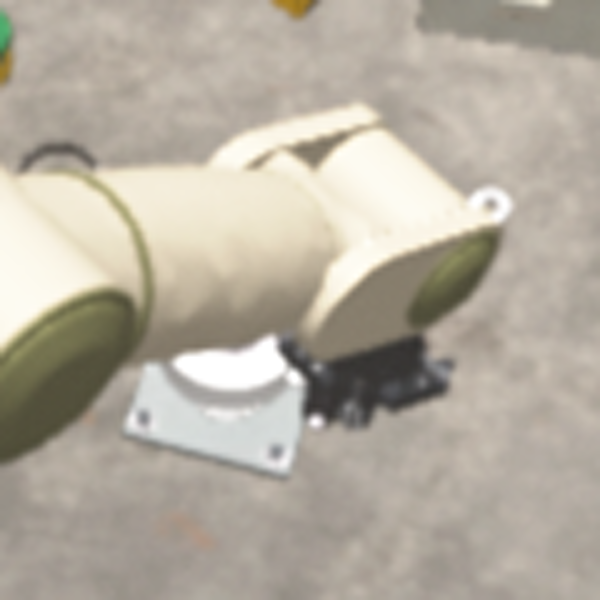

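Nearly in (bolt tip at (315,420)). Push until the stop.

Request:
apply_moves --pt "0 0.1 0 0" --pt "0 0.1 0 0"

```text
time_s: 17.7
eef_pos: [521.6, -262.2, 139.8]
ee_rot: [-0.0, 0.043, 0.999, 0.0]
force: [-0.9, -1.0, -0.1]
grip_width: 0.001
```

Request:
apply_moves --pt "0 0.1 0 0" --pt "0 0.1 0 0"

```text
time_s: 17.9
eef_pos: [521.8, -260.1, 139.9]
ee_rot: [-0.0, 0.043, 0.999, 0.0]
force: [-0.2, -1.0, -0.3]
grip_width: -0.001
```

Request:
apply_moves --pt "0 0.1 0 0" --pt "0 0 0 0"

```text
time_s: 18.1
eef_pos: [521.8, -259.4, 139.9]
ee_rot: [-0.0, 0.043, 0.999, -0.0]
force: [-1.8, -3.5, -0.1]
grip_width: -0.001
```

Request:
apply_moves --pt "0 0.1 0 0" --pt "0 0.1 0 0"

```text
time_s: 18.3
eef_pos: [521.9, -258.7, 140.0]
ee_rot: [0.0, 0.043, 0.999, -0.002]
force: [-3.8, -14.6, -4.4]
grip_width: -0.001
```

Request:
apply_moves --pt "0 0.1 0 0" --pt "0 0.1 0 0" --pt "0 0 0 0"

```text
time_s: 18.6
eef_pos: [521.9, -258.3, 140.1]
ee_rot: [0.0, 0.043, 0.999, -0.003]
force: [-3.5, -19.8, -5.3]
grip_width: 0.002
```

```bash
python3 - <<'E'
from go import *
loc()
E
```

```text
t 18.6 local [-39.2 -95.5 140.1] yawerr deg -0.07 F [ -3.5 -19.8  -5.3] g 0.002 53.900000000000006 q [-0.66  0.61  1.51 -0.01  1.02 -2.14]
```

Request:
apply_moves --pt "0 -1 0 0" --pt "0 -3 0 0" --pt "2 -3 -2 0" --pt "4 0 -3 0" --pt "4 0 -3 0" --pt "4 0 0 0" --pt "4 0 0 0" --pt "0 0 0 0"

```text
time_s: 19.4
eef_pos: [334.2, -308.6, 220.0]
ee_rot: [-0.0, 0.044, 0.999, 0.001]
force: [0.6, -0.1, 0.4]
grip_width: 0.001
```

```bash
python3 fit.py 0 0 0 0 f; python3 - <<'E'
from go import *
loc()
E
```

```text
[ 5.69754241e+02 -1.64954180e+02 -9.06483180e-02  5.20398926e+01] [ 0.1 -0.2 -0.3 -0.3 -0.1 -0.3 -0.1 -0.3  0.1  0.2  0.1  0.5  0.1  0.7]
t 19.5 local [-219.1 -162.3  220.3] yawerr deg -0.12 F [0.1 0.  0.1] g 0.001 53.900000000000006 q [-1.    0.26  1.81  0.    1.08 -2.48]
```

View pics/fit_top_f.png

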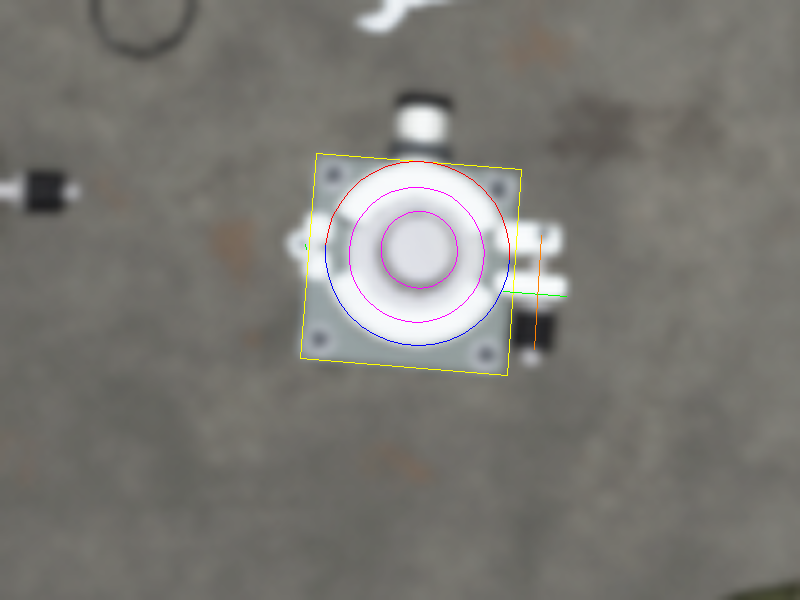

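View pics/fit_side_f.png

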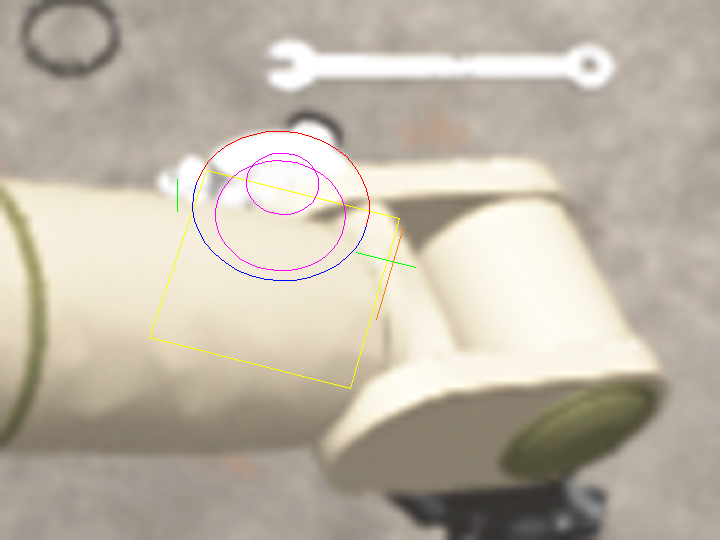

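```bash
python3 - <<'E'
from go import *
c=capture("top"); save(c,"top7")
a=cv2.imread("pics/top0.png").astype(int); b=c["img"][:,:,::-1].astype(int)
d=np.abs(a-b).max(2)
for n,(x0,y0,x1,y1) in dict(left=(175,180,272,280),tape=(165,160,195,190),seal=(262,155,295,185),span=(315,148,400,180),torch=(430,198,475,238)).items(): print(n,d[y0:y1,x0:x1].max())
E
```

```text
left 2
tape 2
seal 2
span 2
torch 18
```

View pics/top7.png

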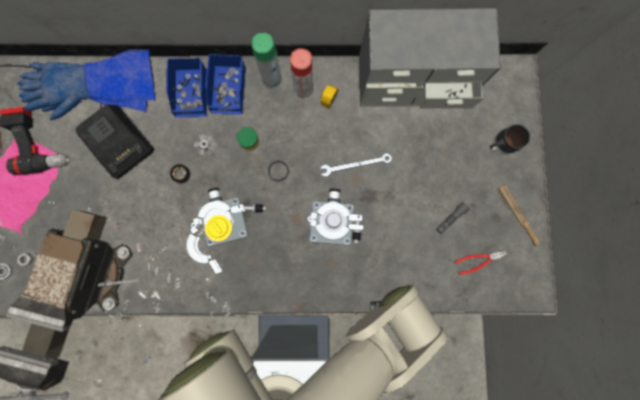

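```bash
python3 - <<'E'
from rig import ctrl
print(ctrl.finish_job())
E
```

```text
the job is handed in; nothing more can be done
None
```

The right port, which carried the steel blank, is closed and latched, and the job is handed in after about 19.6 s of the 72 s. In order, I slid the blank home under the fixed half ring, swung the hinged half shut round both flanges, and swung the knobbed bolt into the fork. I pushed each to a firm stop: about 12 N on the blank, about 50 N (55 N in total at the wrist) on the ring and 20 N on the bolt.

**Last checks (top camera):**
- The blank sits centred on the seat, the ring forms a closed circle, and the bolt lies along the fork with the knob behind it.
- The left port with its yellow cover, the tape, the seal ring and the spanner look unchanged from the first picture.

**Checks that disagreed or were missing:**
- **Bolt stop:** it came about 6 mm further along than my model predicted. I put this down to finger thickness or calibration, since the picture shows the bolt fully in.
- **Torch:** its area of the picture changed slightly (18 grey levels against 2 elsewhere). The arm never came near it and I saw no movement, but I did not look into it further.
- **Side camera:** the arm blocked its view of the ring and bolt in the final check, so both rest on the top picture and the contact forces.

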